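# Pin the hinge of a hand-pressed plastic mould

### The arm

A 7-joint arm with a two-finger parallel gripper is mounted at the origin on the work surface. World frame = base frame: x ahead of the robot, y to its left, z up, the work surface at z = 0. Lengths are in m, angles in degrees, forces in N, time in s.
With the tool pointing down it reaches from about 0.35 to 0.9 m from the base axis. Payload 19.9 kg.
Tool frame: the origin (TCP) lies on the centre line of the jaws, within the pads' length; the fingertips stand 25 mm ahead of it and the grasp point (between the pads) lies 6 mm ahead of it; z points along the fingers, y is the line along which they close (so a half turn about z gives the same grasp; the last joint's range is limited). The gripper opens to 94 mm and grips with 3 to 60 N. Pads are 16 mm wide; open, the fingers measure 119 mm over their backs; the gripper's body (75 mm by 177 mm) begins 78 mm behind the grasp point.
Start: joints at [71.591, 23.915, -0.59, 92.452, 0.269, 63.638, -3.037], TCP at [0.173, -0.601, 0.23] pointing down, gripper open.
Joint ranges: [-161.28, 161.28], [-22.2, 115.67], [-73.04, 71.86], [3.21, 147.25], [-68.34, 248.33], [10.77, 114.83], [-161.83, 161.83]. Speed limits (degrees/s): [108.29, 108.29, 136.94, 136.94, 172.46, 172.46, 172.46].

### API

Orientations are given as [roll, pitch, yaw] about the fixed x, y, z axes, in that order (R = Rz(yaw) Ry(pitch) Rx(roll)).
In Python, from plant import move_pose, move_linear, goto_joints, ungrasp, grab, sleep, inverse_kinematics, read_camera, camera_info, PlanningError, hand_in, get_t, get_qpos, get_joint_vel, get_effort, get_tool_pos, get_eef_rot, get_ft_force, get_torque, get_opening, get_grasp_force gives the robot as it stands. Calls block until the motion is done:
- move_pose(position, orientation): joint-space move of the TCP to a pose.
- move_linear(position, attitude=None, vel=0.15): straight line of the TCP; attitude=None keeps the orientation; vel is the mean speed in m/s.
- goto_joints(angles): joint-space move.
- ungrasp() and grab(grasp_force=None): open the fingers fully, or close them until they stop; grasp_force is the grip in N (None keeps the last).
- sleep(seconds).
- inverse_kinematics(position, orientation): joint angles nearest the present ones, or None.
- read_camera(name): name is "side" or "top" or "wrist"; returns (picture, depth): 420x560x3 uint8, red, green, blue; 420x560 float32, m along the optical axis (not along the pixel's ray), 0 where there is no reading.
- camera_info(name): a dict with "fx", "fy", "cx", "cy" (pixels), "world_to_cam" (4x4, takes a point from world to camera coordinates). Camera axes: x right, y down, z forward; pixel columns grow to the right and rows downward; lengths in m; the calibration is good to about 2 mm. A picture is of the moment at which its call begins: read the wrist's pose just before it. camera_info takes no time and is no camera call; for the wrist camera it gives the pose at the moment of the call.
A pose or a line that the arm cannot do raises PlanningError and nothing moves.
- hand_in(): hands the job in; it is judged then, once.
Readings, each from a call of its own:
- get_t(): time.
- get_qpos(): joint angles.
- get_joint_vel(): joint speeds.
- get_effort(): joint torques, N m.
- get_tool_pos(): TCP position.
- get_eef_rot(): TCP orientation.
- get_ft_force(): force on the tool from outside, world axes, zero at the start.
- get_torque(): the same for the moment, N m.
- get_opening(): finger opening in m.
- get_grasp_force(): force on a finger pad.
Only numpy, scipy, OpenCV 4.12 (cv2) and the standard library are available. Lean on these libraries where they do the work, as an engineer would, in place of code of your own. Each camera call takes 0.05 s, during which the arm holds its last target. There are 200 camera calls.

### The job

Slide the loose half of the small aluminium mould gently up against its clamped mate so that the hinge knuckles line up, then take the hinge pin (the one with a collar and a tall round handle) from the wooden stand and push it down through both knuckles until its collar is fully home on the upper knuckle, and let go. The mould has been clamped up to a centimetre off its drawn place along its length, so feel for the bore, and never load the jig or mould with more than 45 N. Leave the other pins and the things lying about where they are.

Things in the scene. Friction and masses are not known exactly. Their poses are not given: they have to be found in the camera images.
- jig: Dark steel jig plate (190 x 220 x 10 mm) fixed to the bench with the two aluminium mould halves on it. Origin on the table at the DRAWN vertical hinge axis; x runs from the hinge along the parting face, y across it, z up. Both halves span x 20..115 mm and are 84 mm high; the clamped one spans y -40..-1, the loose one y +1..+40 when closed, shifted towards +y by the open gap.
- bore_mark (a point): DRAWN centre of the upper knuckle's top face when the halves are closed, 88 mm above the table (axes as the jig's). Upper knuckle: barrel on the loose half, 32 mm across, 64 to 88 mm up. The mould is clamped in a slot along x: the REAL hinge axis and both halves lie up to 10 mm from here along the jig's x, either way (y is true). That offset is rigid and not in this reading.
- lower_mark (a point): DRAWN centre of the lower knuckle's top face, 62 mm above the table; a barrel 32 mm across on the clamped half, off by the same amount as the upper. Both bores are 13.5 mm across, square-edged. Inside, 46 mm above the table, a friction slug must be pushed down ahead of the pin's tip over its last 16 mm; it resists with about 6 N, stays where left, and cannot be seen.
- carriage (a joint): Slide under the loose half, m: 0 = 45 mm gap, 0.045 = the halves meet at a hard stop and the knuckles are in line (the loose half lies 45 mm minus this value towards +y of the jig from its closed place). It moves with about 4 N, stays where it is left and is pushed on the tall outer face (the +y face) of the loose half.
- pin_grip (a point): The hinge pin: plain steel, about 140 g, hanging upright in one of the three holes of the stand. This point is on its axis in the round handle, 25 mm above the underside of the collar, where it is well gripped; z points up along the pin. Handle 18 mm across, 5 to 43 mm above the collar's underside; collar 24 mm across, 5 mm thick. With the pin home in the hinge this point is 113 mm above the table.
- pin_tip (a point): Tip of the hinge pin, 58 mm below the collar's underside (83 mm below the grip point). The shaft is 12 mm across; its last 4 mm taper to a flat tip 9.6 mm across.
- stand: Wooden pin stand, fixed, 56 x 190 x 66 mm high; origin under its centre. Three through holes of 14.5 mm in a row along its y at -62, 0 and +62 mm; the pins hang in them by collar or head on the top face, in any order.
- short_pin: Other pin in the stand, not to be moved: round flat head 34 mm across and 12 mm high, shaft 36 mm. Origin under the head.
- square_pin: Other pin in the stand, not to be moved: square head 22 x 22 x 18 mm, shaft 50 mm. Origin under the head.
- tub_rim (a point): White plastic tub, 90 mm across, 75 mm high; the point is the centre of its mouth. Bystander.
- spray: Blue bottle, 56 mm across, 150 mm high; origin under its centre. Bystander.
- wrench_grip (a point): Wrench lying on the bench beside the stand; the point is on its handle. Bystander.
- driver_grip (a point): Screwdriver lying on the bench; the point is on its handle. Bystander.
- coaster_center (a point): Green pressed plastic disc, 90 mm across, 12 mm thick; its centre. Bystander.
- bowl: Grey plastic bowl, 120 mm across, 45 mm high; origin under its centre. Bystander.

How it is judged (in metres and radians):
On the way, in this order (a step that is already met when the one before it is completed fails the run):
1. the loose half is pushed up against the clamped half (within 2 mm) (value of joint carriage above 0.043 m), for 0.2 s.
2. the hinge pin, upright, has entered the upper knuckle by 8 mm or more with the halves still together (value of joint carriage above 0.043 m and angle between pin_grip's own z axis and vertical below 0.12 rad and z of pin_grip in the frame of jig between 0.1 and 0.163 m and x of pin_grip in the frame of jig between -0.014 and 0.014 m and y of pin_grip in the frame of jig between -0.005 and 0.005 m), for 0.1 s.
At the end, for the whole second after the job is handed in: The mould halves are together (carriage within 2 mm of its stop), the hinge pin stands through both knuckles (within 14 mm of the drawn axis in x and 5 mm in y, within 0.07 rad of upright) with its collar seated on the upper knuckle to within 1.5 mm, and is let go (value of joint carriage above 0.043 m and angle between pin_grip's own z axis and vertical below 0.07 rad and z of pin_grip in the frame of jig between 0.108 and 0.1145 m and x of pin_grip in the frame of jig between -0.014 and 0.014 m and y of pin_grip in the frame of jig between -0.005 and 0.005 m); the robot touches nothing.
It fails at once if the jig or the mould on it is loaded with more than 45 N (contact force between jig and anything else above 45 N).
It fails at once if another pin or a bystander is moved by more than 25 mm (distance of any of tub_rim, spray, wrench_grip, driver_grip, coaster_center, bowl, short_pin, square_pin from where it was at the start of the episode above 0.025 m).
It also fails if it takes over 72 s, if anything falls off the work surface, if the arm or the gripper's body presses on something with over 40 N, if the wrist force passes 120 N, or if a joint passes its speed limit or range.

## Working session

There is one attempt and no reset: what is moved stays moved. The work goes in short steps, each a Python script; the robot and the scene stay as the last script left them, time stands still between calls to the robot, and variables do not carry over. Pictures are saved under pics/ and viewed, at most 10 in all, crops included, and the job is handed in when it is done.

```bash
ls; mkdir -p pics; python3 - <<'E'
from plant import *
import cv2,numpy as np
for n in("top","side"):
    p,d=read_camera(n); cv2.imwrite(f"pics/{n}0.png",p[:,:,::-1]); np.savez(f"{n}0.npz",p=p,d=d,**{k:v for k,v in camera_info(n).items()})
    c=camera_info(n); print(n,c["fx"],c["cx"],c["cy"],np.round(np.array(c["world_to_cam"]),3).tolist())
print(get_t(),get_tool_pos(),get_eef_rot(),get_ft_force())
E
```

```text
pics
top 424.81005268200175 280.2215703531041 215.55721462439863 [[0.029, -0.999, -0.013, 0.011], [-0.998, -0.029, -0.058, 0.653], [0.058, 0.014, -0.998, 1.29], [0.0, 0.0, 0.0, 1.0]]
side 452.056325655609 274.9101617541498 216.1492798009733 [[0.915, -0.403, -0.023, -0.558], [-0.285, -0.605, -0.744, 0.26], [0.286, 0.687, -0.668, 1.036], [0.0, 0.0, 0.0, 1.0]]
0.1 [ 0.17248519 -0.60042593  0.22991982] [-1.79941429e+02  5.57958464e-03  1.60292951e+01] [-0.80628141 -0.08950662  0.08870783]
```

View pics/top0.png

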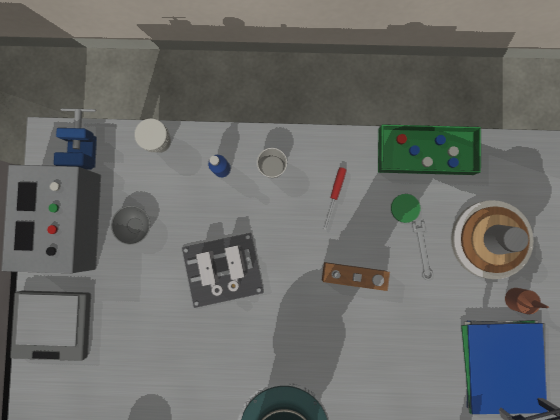

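View pics/side0.png

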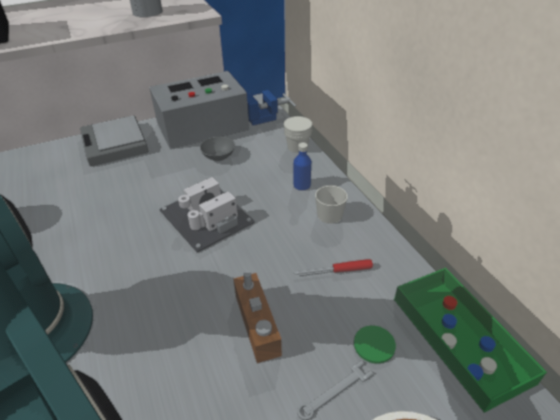

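```bash
cat > h.py <<'E'
import numpy as np,cv2
def load(n):
    z=np.load(f"{n}0.npz"); return z["p"],z["d"],{k:z[k] for k in("fx","fy","cx","cy","world_to_cam")}
def ray(c,u,v,h):
    M=np.linalg.inv(c["world_to_cam"]); o=M[:3,3]
    r=M[:3,:3]@np.array([(u-c["cx"])/c["fx"],(v-c["cy"])/c["fy"],1.])
    return o+r*(h-o[2])/r[2]
def cloud(c,d):
    v,u=np.mgrid[:d.shape[0],:d.shape[1]]
    P=np.stack([(u-c["cx"])/c["fx"]*d,(v-c["cy"])/c["fy"]*d,d,np.ones_like(d)],-1)
    return (P@np.linalg.inv(c["world_to_cam"]).T)[...,:3]
E
python3 - <<'E'
from h import *
p,d,c=load("top")
def cr(x,y,w,h,s): return cv2.resize(p[y:y+h,x:x+w,::-1],None,fx=s,fy=s,interpolation=cv2.INTER_CUBIC)
a=cr(175,225,100,90,6)
cv2.imwrite("pics/jig.png",a)
cv2.imwrite("pics/stand.png",cr(315,255,80,45,8))
C=cloud(c,d)
for n,(u,v) in dict(L=(207,268),R=(235,262),plate=(222,270),kL=(217,290),kR=(233,286),h1=(336,274),h2=(357,278),h3=(378,281),table=(300,220)).items(): print(n,C[v,u].round(3))
p2,d2,c2=load("side")
g=p2[150:255,150:260,::-1]; g2=p2[265:365,225:290,::-1]
s=5
i1=cv2.resize(g,None,fx=s,fy=s,interpolation=cv2.INTER_CUBIC); i2=cv2.resize(g2,None,fx=4,fy=4,interpolation=cv2.INTER_CUBIC)
o=np.zeros((max(i1.shape[0],i2.shape[0]),i1.shape[1]+i2.shape[1],3),np.uint8);o[:i1.shape[0],:i1.shape[1]]=i1;o[:i2.shape[0],i1.shape[1]:]=i2
cv2.imwrite("pics/sidec.png",cv2.resize(o,(min(800,o.shape[1]),int(o.shape[0]*min(1,800/o.shape[1])))))
E
```

```text
L [0.49  0.238 0.084]
R [0.51  0.157 0.084]
plate [0.48  0.205 0.012]
kL [0.418 0.218 0.009]
kR [0.436 0.165 0.044]
h1 [0.577 0.012 1.326]
h2 [ 0.474 -0.198  0.083]
h3 [ 0.467 -0.261  0.073]
table [ 0.642 -0.031  0.004]
```

View pics/jig.png

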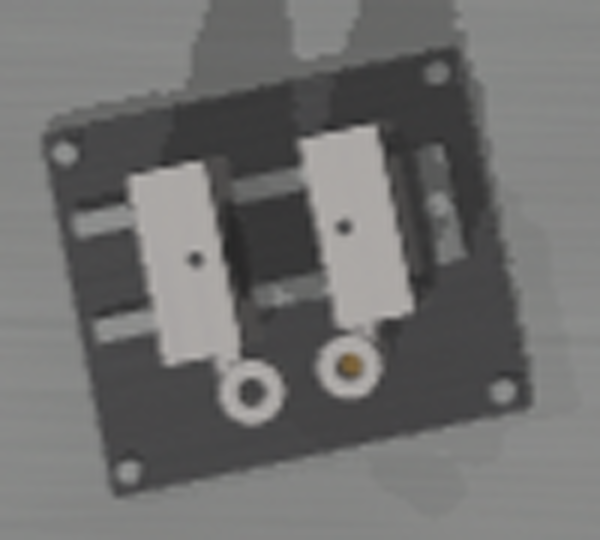

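View pics/stand.png

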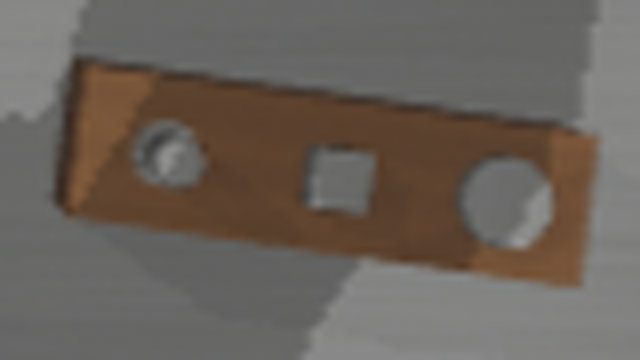

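View pics/sidec.png

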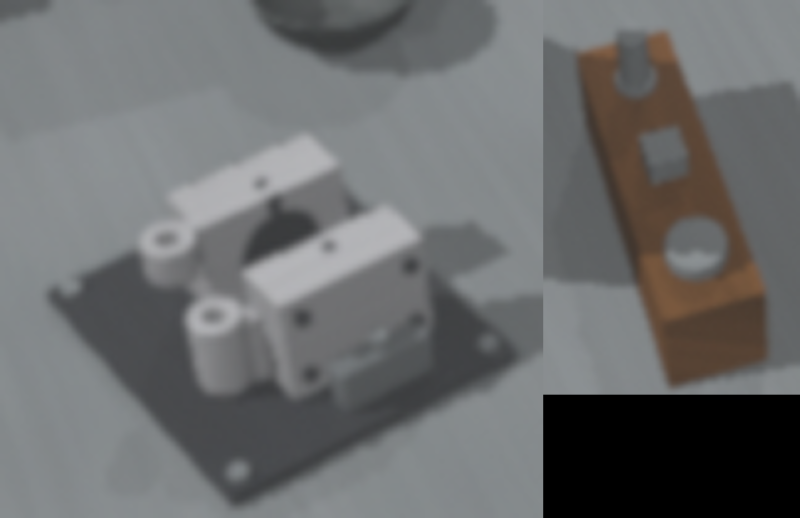

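The two halves are clear. The loose half is the left one, at crop (185,262), with its bore at crop (252,391). The lower bore, which has the brown slug in it, is at (349,366). The hinge pin is in the stand's left hole, at crop (170,155).

```bash
python3 - <<'E'
from h import *
p,d,c=load("top"); C=cloud(c,d)
g=p.astype(int)
br=((g.min(2)>135)).astype(np.uint8)
br[:225]=0;br[315:]=0;br[:,:175]=0;br[:,275:]=0
up=(C[...,2]>0.075)&(br>0)
def pix(x,y,x0,y0,s): return x0+(x+.5)/s-.5, y0+(y+.5)/s-.5
U=ray(c,*pix(252,391,175,225,6),.088);L=ray(c,*pix(349,366,175,225,6),.062)
print("upper",U.round(4),"lower",L.round(4),np.hypot(*(U-L)[:2]), np.degrees(np.arctan2(*(U-L)[1::-1])))
n,lab,st,ce=cv2.connectedComponentsWithStats(br)
for i in range(1,n):
    if st[i,4]>60: print(st[i],ce[i])
# half corners from crop, z=.084
for nm,q in dict(loose=[(128,178),(204,160),(240,352),(166,366)],clamp=[(299,140),(377,126),(413,308),(338,325)]).items():
    W=np.array([ray(c,*pix(*a,175,225,6),.084) for a in q]); print(nm,W.round(4).tolist())
    e=[W[0]-W[3],W[1]-W[2]]; print("len",[np.linalg.norm(x).round(4) for x in e],"yaw x",[np.degrees(np.arctan2(x[1],x[0])).round(2) for x in e],"wid",np.linalg.norm(W[0]-W[1]).round(4),np.linalg.norm(W[2]-W[3]).round(4))
W=np.array([ray(c,*pix(*a,175,225,6),.01) for a in [(44,130),(460,47),(530,402),(114,494)]])
print("plate",W.round(4).tolist(),[np.linalg.norm(W[i]-W[i-1]).round(4) for i in range(4)],[np.degrees(np.arctan2(*(W[a]-W[b])[1::-1])).round(2) for a,b in((0,3),(1,2),(0,1),(3,2))])
# stand top corners z=.066
W=np.array([ray(c,*pix(*a,315,255,8),.066) for a in [(80,62),(597,135),(582,285),(70,212)]])
print("stand",W.round(4).tolist(),[np.linalg.norm(W[i]-W[i-1]).round(4) for i in range(4)])
m=W.mean(0);a=(W[0]-W[1]+W[3]-W[2]);a/=np.linalg.norm(a);print("centre",m.round(4),"dir",np.degrees(np.arctan2(a[1],a[0])),"holes",(m+a*.062).round(4))
print("pin collar z.071",ray(c,*pix(170,155,315,255,8),.071).round(4),"sq",ray(c,*pix(340,181,315,255,8),.084).round(4),"rd",ray(c,*pix(507,203,315,255,8),.078).round(4))
# side view check
p2,d2,c2=load("side")
s=800/(550+260)*1
for nm,x,y,h in(("upperS",167,240,.088),("lowerS",212,317,.062)):
    print(nm,ray(c2,*pix(x/s,y/s,150,150,5),h).round(4))
x,y=633,35; print("pin top S",ray(c2,*pix((x/s-550),y/s,225,265,4),.109).round(4))
E
```

```text
upper [0.4285 0.2072 0.088 ] lower [0.4391 0.1639 0.062 ] 0.044555793100182754 103.71817923875315
[225 246  19  45 472] [233.91101695 265.35805085]
[188 252  34  44 532] [205.57142857 271.55827068]
[259 295  16   7  95] [266.50526316 298.24210526]
loose [[0.5289, 0.2722, 0.084], [0.5387, 0.2355, 0.084], [0.4466, 0.2144, 0.084], [0.4388, 0.25, 0.084]]
len [np.float64(0.0928), np.float64(0.0945)] yaw x [np.float64(13.82), np.float64(12.91)] wid 0.038 0.0365
clamp [[0.5498, 0.1895, 0.084], [0.5577, 0.1518, 0.084], [0.4703, 0.1312, 0.084], [0.461, 0.1673, 0.084]]
len [np.float64(0.0915), np.float64(0.0898)] yaw x [np.float64(14.06), np.float64(13.24)] wid 0.0386 0.0373
plate [[0.5494, 0.3322, 0.01], [0.5985, 0.1187, 0.01], [0.418, 0.0767, 0.01], [0.3647, 0.2883, 0.01]] [np.float64(0.1898), np.float64(0.2191), np.float64(0.1853), np.float64(0.2181)] [np.float64(13.38), np.float64(13.08), np.float64(102.95), np.float64(104.13)]
stand [[0.5159, -0.1051, 0.066], [0.4949, -0.2953, 0.066], [0.4401, -0.2906, 0.066], [0.4609, -0.1027, 0.066]] [np.float64(0.055), np.float64(0.1914), np.float64(0.055), np.float64(0.1891)]
centre [ 0.4779 -0.1984  0.066 ] dir 83.69257760379983 holes [ 0.4848 -0.1368  0.066 ]
pin collar z.071 [ 0.4832 -0.1383  0.071 ] sq [ 0.4767 -0.1984  0.084 ] rd [ 0.4701 -0.2601  0.078 ]
upperS [0.4273 0.2017 0.088 ]
lowerS [0.4368 0.1584 0.062 ]
pin top S [ 0.4833 -0.1423  0.109 ]
```

```bash
cat >> h.py <<'E'
YJ=np.radians(13.4); JX=np.array([np.cos(YJ),np.sin(YJ),0]); JY=np.array([-np.sin(YJ),np.cos(YJ),0])
E
python3 - <<'E'
from plant import *
from h import *
U=np.array([.4285,.2072,0]);R=[180,0,103.4]
P=lambda off,z: U+.067*JX+off*JY+[0,0,z]
move_pose(P(.085,.2),R); grab(5)
move_linear(P(.085,.07),vel=.15)
f0=np.array(get_ft_force()); print(get_t(),get_tool_pos(),f0,get_opening())
off=.085
hist=[]
while off>-.006:
    off-=.002 if off>.06 else (.004 if off>.01 else .0007)
    move_linear(P(off,.07),vel=.06)
    f=(np.array(get_ft_force())-f0)@JY; t=(np.array(get_tool_pos())-U)@JY
    hist.append((round(off,4),round(float(t),4),round(float(f),1)))
    if abs(f)>11: break
print(hist); print(get_t(),get_ft_force())
E
```

```text
5.8667 [0.47432478 0.30581038 0.07081875] [ 0.34315132 -0.02044953  0.84120635] 0.0006144768050862517
[(0.083, 0.0828, -0.5), (0.081, 0.0808, 0.7), (0.079, 0.0789, 0.6), (0.077, 0.0769, 0.4), (0.075, 0.0748, 0.5), (0.073, 0.0729, 0.2), (0.071, 0.0709, 0.5), (0.069, 0.0688, 0.7), (0.067, 0.0668, 0.5), (0.065, 0.0649, 0.2), (0.063, 0.0628, 0.3), (0.061, 0.0608, 0.3), (0.059, 0.0588, 0.3), (0.055, 0.0546, -0.7), (0.051, 0.0507, 0.1), (0.047, 0.0468, 0.1), (0.043, 0.0428, 0.2), (0.039, 0.0387, 0.5), (0.035, 0.0348, 0.7), (0.031, 0.0307, 0.1), (0.027, 0.0267, 0.2), (0.023, 0.0227, 0.3), (0.019, 0.0187, -0.5), (0.015, 0.0147, -0.3), (0.011, 0.0107, 0.8), (0.007, 0.0067, -0.0), (0.0063, 0.0064, 2.6), (0.0056, 0.0058, 4.4), (0.0049, 0.0051, 5.1), (0.0042, 0.0051, 8.7), (0.0035, 0.005, 12.7)]
13.6167 [-0.01826143 12.95029322 -6.03949298]
```

```bash
python3 - <<'E'
from plant import *
from h import *
t=np.array(get_tool_pos()); move_linear(t+.02*JY,vel=.06)
t=np.array(get_tool_pos()); move_linear([t[0],t[1],.2],vel=.2)
A=np.array([.4391,.1639,0])
move_pose(A+[0,0,.28],[180,0,103.4]); ungrasp(); sleep(.2)
for n in("wrist","top"):
    c=camera_info(n); p,d=read_camera(n); np.savez(f"{n}0.npz",p=p,d=d,**c); cv2.imwrite(f"pics/{n}1.png",p[:,:,::-1])
c=camera_info("wrist");M=np.linalg.inv(c["world_to_cam"]);print(get_t(),get_tool_pos(),get_eef_rot(),c["fx"],M.round(3).tolist())
uv=cv2.projectPoints(np.array([A+[0,0,.088]]),cv2.Rodrigues(np.array(c["world_to_cam"])[:3,:3])[0],np.array(c["world_to_cam"])[:3,3],np.array([[c["fx"],0,c["cx"]],[0,c["fy"],c["cy"]],[0,0,1]]),None)[0];print(uv)
t=np.load("top0.npz")["p"][225:315,175:275,::-1]
cv2.imwrite("pics/topw.png",np.vstack([np.hstack([cv2.resize(t,(400,360),interpolation=cv2.INTER_CUBIC),np.zeros((360,0,3),np.uint8)])]))
E
```

```text
17.275 [0.43911036 0.16389282 0.2800126 ] [1.79997205e+02 1.22784930e-03 1.03397811e+02] 326.193937874745 [[0.973, 0.224, 0.06, 0.421], [0.232, -0.941, -0.246, 0.234], [0.001, 0.253, -0.967, 0.434], [0.0, 0.0, 0.0, 1.0]]
[[[277.66590296 193.19670512]]]
```

View pics/wrist1.png

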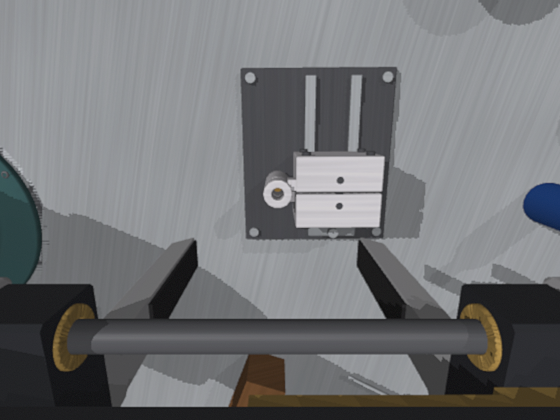

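```bash
python3 - <<'E'
from h import *
for n,(x0,y0,x1,y1) in dict(wrist=(260,175,296,212),top=(215,270,250,300)).items():
    p,d,c=load(n); S=8
    g=cv2.resize(p[y0:y1,x0:x1].min(2),None,fx=S,fy=S,interpolation=cv2.INTER_CUBIC)
    _,b=cv2.threshold(g,0,255,cv2.THRESH_OTSU)
    print(n)
    cs,hi=cv2.findContours(b,cv2.RETR_CCOMP,cv2.CHAIN_APPROX_NONE)
    for q,h in zip(cs,hi[0]):
        if len(q)<20 : continue
        (cx,cy),(a,e),_=cv2.fitEllipse(q); u,v=x0+(cx+.5)/S-.5,y0+(cy+.5)/S-.5
        print("hole" if h[3]>=0 else "outer",round(u,2),round(v,2),round(a/S,1),round(e/S,1),ray(c,u,v,.088).round(4),"half px->mm",round(.1*c["fx"]/1,1))
    cv2.imwrite(f"pics/b_{n}.png",cv2.cvtColor(g,cv2.COLOR_GRAY2BGR))
a=cv2.imread("pics/b_wrist.png");b=cv2.imread("pics/b_top.png");H=max(a.shape[0],b.shape[0])
f=lambda i:cv2.copyMakeBorder(i,0,H-i.shape[0],0,0,0)
cv2.imwrite("pics/rings.png",np.hstack([f(a),f(b)]))
E
```

```text
wrist
outer 292.39 199.61 0.9 1.5 [0.4563 0.1607 0.088 ] half px->mm 32.6
outer 292.71 192.99 0.6 2.2 [0.4549 0.1679 0.088 ] half px->mm 32.6
outer 278.79 192.37 27.2 34.8 [0.4401 0.1651 0.088 ] half px->mm 32.6
hole 277.06 193.5 12.1 12.7 [0.4385 0.1634 0.088 ] half px->mm 32.6
hole 289.49 185.48 1.3 5.6 [0.4495 0.1751 0.088 ] half px->mm 32.6
outer 272.12 177.59 1.3 1.4 [0.4294 0.1791 0.088 ] half px->mm 32.6
outer 275.09 176.74 0.9 2.0 [0.4323 0.1807 0.088 ] half px->mm 32.6
top
outer 245.97 297.92 3.1 20.5 [0.4078 0.1213 0.088 ] half px->mm 42.5
outer 233.12 278.37 17.1 25.3 [0.4627 0.1604 0.088 ] half px->mm 42.5
hole 231.64 286.61 4.3 4.4 [0.4389 0.1639 0.088 ] half px->mm 42.5
hole 229.07 273.73 0.7 1.2 [0.4757 0.1727 0.088 ] half px->mm 42.5
```

View pics/rings.png

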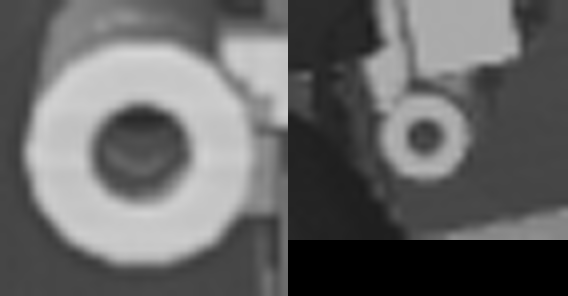

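The wrist view shows the halves closed. The bore is at wrist pixel (277,193.5), which gives (0.4385, 0.1634), and the top camera gives (0.4389, 0.1639), so the two agree. Next is the pin.

```bash
python3 - <<'E'
from plant import *
from h import *
move_pose([.4835,-.138,.25],[180,0,83.7]); sleep(.2)
c=camera_info("wrist"); p,d=read_camera("wrist"); np.savez("wrist0.npz",p=p,d=d,**c)
cv2.imwrite("pics/pinw.png",cv2.resize(p[130:270,200:360,::-1],None,fx=4,fy=4,interpolation=cv2.INTER_CUBIC))
print(get_t(),get_tool_pos())
M=np.array(c["world_to_cam"])
def pr(x): q=M@np.array([*x,1]); return (q[:2]/q[2]*[c["fx"],c["fy"]]+[c["cx"],c["cy"]]).round(1)
print("top",pr((.4835,-.138,.109)),"collar",pr((.4835,-.138,.071)))
C=cloud(c,d); m=(C[...,2]>.103)&(C[...,2]<.114); m[:,:200]=0;m[:,360:]=0; print(m.sum(), np.median(C[m],0).round(4), np.ptp(C[m],axis=0).round(4))
E
```

```text
18.7 [ 0.48369412 -0.13712367  0.25015975]
top [277.3 205.3] collar [277.2 196.5]
286 [ 0.483  -0.1381  0.1084] [0.0172 0.0177 0.0075]
```

View pics/pinw.png

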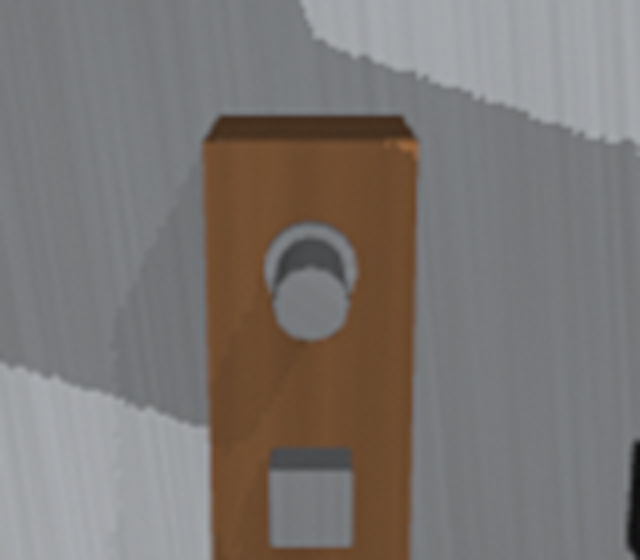

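```bash
python3 - <<'E'
from plant import *
from h import *
move_linear([.483,-.138,.13],vel=.12); move_linear([.483,-.138,.101],vel=.05); sleep(.2)
print(get_tool_pos(),get_ft_force())
grab(45); sleep(.2); print(get_opening(),get_grasp_force(),get_tool_pos(),get_ft_force())
move_linear([.483,-.138,.25],vel=.1); print(get_opening(),get_ft_force())
move_pose([.4385,.1634,.25],[180,0,103.4]); move_linear([.4385,.1634,.195],vel=.1); sleep(.4)
print(get_t(),get_tool_pos(),get_eef_rot(),get_ft_force(),get_torque(),get_opening())
c=camera_info("wrist");p,d=read_camera("wrist"); p2,d2=read_camera("side")
cv2.imwrite("pics/held.png",np.hstack([cv2.resize(p[:,:,::-1],(400,300)),cv2.resize(p2[130:250,140:260,::-1],(400,300),interpolation=cv2.INTER_CUBIC)]))
E
```

```text
[ 0.48311411 -0.13805423  0.1012113 ] [-0.29791081 -1.18571282 -0.43526389]
0.01747979120092545 44.99906837940216 [ 0.48300763 -0.13801154  0.10100672] [ 0.97604272  0.91263416 -0.83687198]
0.0171055462986293 [-0.19029398 -0.01254541 -1.21933745]
26.0583 [0.438587   0.16337997 0.19515503] [1.79983571e+02 6.47296851e-03 1.03392934e+02] [ 0.23038626 -0.29063709 -1.85891481] [-0.04441957 -0.12429443  0.00588418] 0.017357973252566987
```

View pics/held.png

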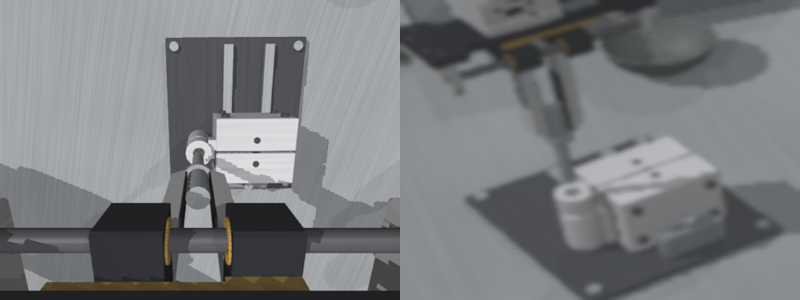

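The pin is held upright with its tip just above the upper bore. I'll go down by feel.

```bash
python3 - <<'E'
from plant import *
from h import *
b=np.array([.4385,.1634]); f0=np.array(get_ft_force()); hist=[]
z=.195; st=None
while z>.172:
    z-=.003 if z>.186 else .0007
    move_linear([*b,z],vel=.05)
    f=np.array(get_ft_force())-f0; hist.append((round(z,4),*f.round(1).tolist()))
    if f[2]>7: st="touch";break
print(st,hist[-12:],get_tool_pos(),get_torque(),get_t())
E
```

```text
None [(0.1797, -0.0, -0.1, 0.6), (0.179, 0.4, -0.3, 0.0), (0.1783, 0.9, -0.7, 0.4), (0.1776, 0.5, -0.2, 0.7), (0.1769, 0.4, 0.7, 0.3), (0.1762, 1.1, 0.7, 0.9), (0.1755, 0.1, 0.8, 0.7), (0.1748, 1.7, 1.0, 0.5), (0.1741, 2.2, 1.6, 0.0), (0.1734, 2.5, 0.2, -0.6), (0.1727, 2.5, -0.0, -0.2), (0.172, 1.4, 0.9, 0.1)] [0.43851185 0.1634222  0.17197164] [-0.04449069 -0.71034973 -0.02375103] 31.9083
```

```bash
python3 - <<'E'
from plant import *
from h import *
b=np.array([.4386,.1634]); f0=np.array([.23,-.29,-1.86]); hist=[]
z=.172; st=None
while z>.1195 and get_t()<55:
    z-=.0015 if z>.158 or .1275<z<.150 else .0007
    move_linear([*b,z],vel=.05)
    f=np.array(get_ft_force())-f0; hist.append((round(z,4),*f.round(1).tolist()))
    l=np.linalg.norm(f[:2])
    if l>2: b=b+.00008*f[:2]
    if f[2]>17 or l>18: st="stop";break
print(st,b); print(*hist,sep="\n"); print(get_tool_pos(),get_eef_rot(),get_opening(),get_t())
E
```

```text
stop [0.43816046 0.16310742]
(0.1705, 1.7, 0.3, -1.2)
(0.169, 1.6, 0.2, -0.4)
(0.1675, 1.0, 0.1, -0.0)
(0.166, 1.8, 0.8, 0.0)
(0.1645, 2.3, 1.3, -1.7)
(0.163, 0.8, -0.1, 0.1)
(0.1615, 1.2, 0.4, -0.3)
(0.16, 0.9, 0.6, -0.1)
(0.1585, 0.7, -0.2, -0.3)
(0.157, 0.7, 0.3, -0.3)
(0.1563, 0.5, 0.3, -0.2)
(0.1556, 0.6, -0.9, 0.6)
(0.1549, 1.2, -0.1, -0.4)
(0.1542, 0.1, 0.2, -0.1)
(0.1535, 0.7, 0.3, -0.7)
(0.1528, 0.9, 0.1, -0.1)
(0.1521, 1.4, -1.2, 0.8)
(0.1514, -0.3, -0.3, -0.4)
(0.1507, 0.6, 0.5, -0.8)
(0.15, 0.1, -0.2, 0.1)
(0.1485, 0.8, -1.0, -1.3)
(0.147, 0.6, -0.1, 0.1)
(0.1455, 1.4, 0.8, -0.7)
(0.144, 1.3, -0.1, -0.4)
(0.1425, 1.2, 0.3, 0.4)
(0.141, -0.2, -0.3, -1.0)
(0.1395, 1.4, -0.1, -0.7)
(0.138, 1.3, 0.5, 0.6)
(0.1365, 1.2, -0.1, 1.3)
(0.135, 0.7, -1.1, 1.3)
(0.1335, 2.9, -0.1, 0.9)
(0.132, -0.1, 1.0, 0.4)
(0.1305, 1.2, 0.7, 1.3)
(0.129, 0.8, 0.8, 1.2)
(0.1275, 0.3, 0.3, -0.4)
(0.1268, -0.2, -0.4, 2.6)
(0.1261, -0.6, -0.2, 3.5)
(0.1254, -0.2, -0.1, 3.2)
(0.1247, -0.8, 1.5, 3.4)
(0.124, -1.2, 0.4, 3.1)
(0.1233, -1.1, 0.7, 3.2)
(0.1226, -3.8, -1.6, 14.7)
(0.1219, -6.9, -3.2, 29.2)
[0.43909142 0.16361997 0.1227799 ] [1.79952231e+02 4.35189390e-02 1.03402080e+02] 0.017378510835635994 42.6583
```

The force rose sharply at TCP z 0.1228, and I expected 0.123, so the collar is seated. Now I'll ease off, release, retreat and check.

```bash
python3 - <<'E'
from plant import *
from h import *
move_linear([.4388,.1635,.1226],vel=.03); print(get_ft_force())
ungrasp(); sleep(.3); print(get_ft_force(),get_opening())
move_linear([.4388,.1635,.28],vel=.12); sleep(.2)
c=camera_info("wrist"); p,d=read_camera("wrist"); C=cloud(c,d); p2,_=read_camera("side")
k=np.hypot(C[...,0]-.4387,C[...,1]-.1636)<.03
m=k&(C[...,2]>.12)&(C[...,2]<.2); print("handle top (expect .131)",m.sum(),np.median(C[m],0).round(4),get_t())
cv2.imwrite("pics/end.png",np.hstack([cv2.resize(p[120:260,200:400,::-1],(400,280)),cv2.resize(p2[150:250,150:260,::-1],(400,280),interpolation=cv2.INTER_CUBIC)]))
E
```

```text
[-2.2164543  -1.47388271 11.1922348 ]
[-0.14883379  0.12033292 -0.64640846] 0.09409624333132904
handle top (expect .131) 292 [0.4376 0.1638 0.1304] 46.2
```

View pics/end.png

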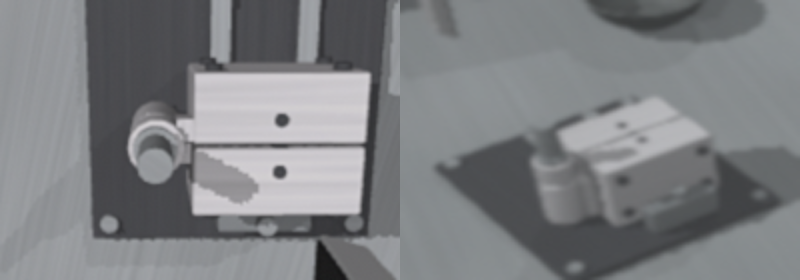

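The picture shows the pin upright in the closed hinge with its collar on the knuckle. The handle top, at crop (155,160), measures z 0.1304, and a seated pin should give 0.131. The gripper is clear.

```bash
python3 -c "
from plant import *
print(hand_in(),get_t())"
```

```text
the job is handed in; nothing more can be done
the job is handed in; nothing more can be done
```

The job is handed in: the mould halves are closed and the hinge pin is fully seated, upright and let go, with the highest force I read being 29 N (limit 45 N) at about 46 s of the 72 s allowed; the hand-in call did not report a verdict.

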